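Hold the rinsed basket over the drip pan

TASK

The wire strainer basket has just been rinsed: take it by its handle, slide it out from under the rail lips of its dock, lift it over the top of the splash guard without knocking it, and hold it level over the rectangular drip pan on the far side of the guard to drain, centred on the pan with its long sides parallel to the pan's and its underside about 2 cm above the pan's rim. It must never touch the pan, and the other things on the table stay where they are. Finish while still holding it there, still: do not put it down or let go.

Things in the scene. Friction and masses are not known exactly. Their poses are not given: they have to be found in the camera images.
- basket_handle (a point): Loose wire strainer basket, 0.36 to 0.56 kg: the centre of its black handle bar, 120 mm above the basket's underside, over its middle. The bar is level, 132 mm long (x), 16 mm thick (y), 20 mm tall, with 45 mm free below it. x: the basket's long side, y: short side, z up; both ends are alike. The wire body is 130 x 64 mm, 65 mm high.
- basket_foot (a point): Underside centre of the same basket's flat foot plate, 120 mm below the handle's centre, same axes. The foot plate is 140 mm (x) by 96 mm (y), 5 mm thick: it juts out 16 mm past each long side of the wire body.
- dock_plate (a point): Fixed rinse dock under the basket: a drain plate 280 x 130 mm, its top 4 mm above the table. The point is on that face between the rails; the basket starts within 12 mm of it, its x along the dock's x (within 0.02 rad). The dock's +x points to its back stop (at x = +84 mm); the way out is -x, towards the robot; the plate ends at x = -190 mm.
- dock_mouth (a point): Point on the same plate at the open end of the two rails, 40 mm on the -x side of dock_plate, same axes. The rails run 110 mm from here to +x: inner walls at y = +/-52 mm; lips reach in to y = +/-39 mm, 11.5 mm above the plate, over the foot's edges, so the basket lifts only once its centre is 70 mm or more on the -x side of here.
- guard_top (a point): Fixed splash guard, an upright steel sheet 380 mm long (x), 8 mm thick (y), 110 mm high, standing between the dock and the pan. The point is the middle of its top edge.
- pan_rim (a point): Fixed drip pan: the rectangular steel pan on the right (-y) of the guard, 200 mm (x) by 140 mm (y) outside, 60 mm high, walls 4 mm, empty. The point is the centre of its mouth, at rim height; x: its long side, z up.
- bowl: The round steel mixing bowl, rim diameter 150 mm, 70 mm high, loose. Origin: centre of its underside. A bystander, to be left alone.
- jar: The small glass spice jar, diameter 56 mm, 75 mm high, loose. Origin: centre of its underside. A bystander, to be left alone.
- sauce: The brown sauce bottle, diameter 60 mm, 160 mm high, loose. Origin: centre of its underside. A bystander, to be left alone.
- plates: A stack of small white plates, diameter 130 mm, 49 mm high, loose. Origin: centre of its underside. A bystander, to be left alone.
- chopsticks: A white cup with chopsticks standing in it, diameter 76 mm, about 240 mm high, loose. Origin: centre of its underside. A bystander, to be left alone.
- thermos: The green thermos flask, diameter 116 mm, 295 mm high, with a side handle, loose. Origin: centre of its underside. A bystander, to be left alone.
- pin: A wooden rolling pin, lying, 44 mm thick, 300 mm long along its own y, loose. Origin: centre of its underside. A bystander, to be left alone.
Mind the look-alikes: they are no part of the job. Leave any purple look-alike of the part that bears pan_rim alone.

How it is judged (in metres and radians):
On the way, in this order (a step that is already met when the one before it is completed fails the run):
1. the basket has been slid out of the rails along the dock plate (x of basket_foot in the frame of dock_plate between -0.21 and -0.105 m and y of basket_foot in the frame of dock_plate between -0.05 and 0.05 m), for 0.05 s.
2. the basket passes over the splash guard (z of basket_foot in the frame of guard_top above 0 m and y of basket_foot in the frame of guard_top between -0.06 and 0.06 m and x of basket_foot in the frame of guard_top between -0.2 and 0.2 m), for 0.05 s.
At the end, for the whole second after the job is handed in: The basket hangs still in the gripper's fingers over the drip pan: underside 5 to 40 mm above the pan's rim, its centre within 15 mm of the pan's centre seen from above, long sides parallel within 0.1 rad, level within 0.1 rad, touching nothing of the pan (z of basket_foot in the frame of pan_rim between 0.005 and 0.04 m and horizontal distance between basket_foot and pan_rim below 0.015 m and angle between the x axis of basket_foot and the x axis of pan_rim, either way round below 0.1 rad and angle between basket_foot's own z axis and vertical below 0.1 rad and contact force between basket and the fingers above 1 N and contact force between basket and pan below 0.1 N and linear speed of basket below 0.02 m/s and angular speed of basket below 0.1 rad/s); the arm keeps its last pose, push and grip.
It fails at once if the basket touches the drip pan (contact force between basket and pan above 0.5 N).
It fails at once if the basket knocks the splash guard (contact force between basket and guard above 2 N).
It fails at once if a bystander is moved more than 20 mm (distance of any of bowl, jar, sauce, plates, chopsticks, thermos, pin from where it was at the start of the episode above 0.02 m).
It also fails if it takes over 58 s, if anything falls off the work surface, if the arm or the gripper's body presses on something with over 40 N, if the wrist force passes 120 N, or if a joint passes its speed limit or range.

ROBOT

A 6-joint arm with a two-finger parallel gripper is mounted at the origin on the work surface. World frame = base frame: x ahead of the robot, y to its left, z up, the work surface at z = 0. Lengths are in mm, angles in rad, forces in N, time in s.
With the tool pointing down it reaches from about 300 to 850 mm from the base axis. Payload 4.2 kg.
Tool frame: the origin (TCP) lies at the very end of the fingers, on their centre line; the grasp point (between the pads) lies 19 mm behind it; z points along the fingers, y is the line along which they close (so a half turn about z gives the same grasp; the last joint's range is limited). The gripper opens to 91 mm and grips with 3 to 60 N. Pads are 32 mm wide; open, the fingers measure 118 mm over their backs; the gripper's body (76 mm by 178 mm) begins 60 mm behind the grasp point.
Start: joints at [1.1, 0.32, 1.565, -0, 1.257, -0.02], TCP at [250.524, 517.572, 213.976] pointing down, gripper open.
Joint ranges: [-3.11, 3.11], [-0.84, 2.01], [0.21, 2.61], [-1.34, 4.49], [0.05, 2.63], [-2.56, 2.56]. Speed limits (rad/s): [2.57, 2.57, 3.14, 3.14, 3.14, 3.14].

INTERFACE

Orientations are given as a unit quaternion [x, y, z, w].
In Python, from rig import ctrl gives the robot as it stands. The module is installed in compiled form; this text tells all that it offers.
- The arm moves only by the shell command python3 -m handwheel 'ROWS' [OPENING] [FORCE]. ROWS is JSON, a list of rows, each a list of 4 numbers: the shift along the tool's x, y, z in m, then the turn about the tool's z in rad. A call has 1 to 20 rows; each row shifts and turns the commanded pose from where the row before left it, along the tool's axes as they then stand; what a row does not reach is not made up. A row lasts 1/12 s, in which the tool goes at most 41.7 mm and 7.16 degrees, less where a joint would pass 70% of its speed; a pose out of reach is approached as far as the arm can. A call with a gripper value outside its range is refused whole. OPENING is the opening, from 0 (shut) to 1 (fully open), set as the call begins (- or left out, the last holds). The fingers move at their own pace and stop on an object; FORCE is the grip in N (left out, the last holds). Time passes only in rows, so rows that do not move let the fingers close. It gives the time, the measured TCP pose, the force, the opening and the grip force at its end, in the units of the state.
- ctrl.state(): the state, without advancing time (a new reading comes with each control period).
- ctrl.get_image(name): name is "side" or "top"; returns a dict with "image" (384x512x3 uint8, red, green, blue), "camera_matrix" (3x3 intrinsics, pixels), "R" (3x3) and "t" (3): a world point X has camera coordinates R X + t. Camera axes: x right, y down, z forward; pixel columns grow to the right and rows downward; lengths in mm; the calibration is good to about 2 mm. A picture is of the moment at which its call begins. There is no depth.
- ctrl.close_job(): hands the job in; it is judged then, once.
Trained networks look in the newest picture that a camera, given by its name, has taken for a name from the list of things; names that differ only in an ending like _2 or _b are one class to them, and where a whole thing is asked for, a point or a joint stands for the part that bears it (a point fixed in the world has none). Each returns a list of dicts, best first, with "confidence" (0 to 1); they miss things now and then, are a little off and sometimes report something else, mostly with a low value. They report only what shows in the picture. A call takes as long as a camera call. They do not tell look-alikes from the thing itself.
- ctrl.cut_out(camera, label): "region" (384x512 bool, what is visible of it).
- ctrl.spot_point(camera, label): "at" ([x, y, z] in mm, in the coordinates of the camera as it stood for that picture, good to about 4 mm: a listed point, or the origin of a listed thing).
The state is a dict: "time": time; "joints": joint angles; "qd": joint speeds; "tau": joint torques, N m; "ee_pos": TCP position; "tool_rot": TCP orientation; "contact_force": force on the tool from outside, world axes, zero at the start; "wrist_torque": the same for the moment, N m; "opening": finger opening in mm; "gripper_force": force on a finger pad.
Only numpy, scipy, OpenCV 4.12 (cv2) and the standard library are available. Lean on these libraries where they do the work, as an engineer would, in place of code of your own. Each camera call takes 0.05 s, during which the arm holds its last target. There are 200 camera calls.

## Working session

There is one attempt and no reset: what is moved stays moved. The work goes in short steps, Python scripts to look and compute and a shell command to move; the robot and the scene stay as the last step left them, time stands still between calls to the robot, and variables do not carry over. Pictures are saved under pics/ and viewed, at most 10 in all, crops included, and the job is handed in when it is done.

```bash
mkdir -p pics; cat > h.py <<'E'
from rig import ctrl
import numpy as np, cv2
def look(cam,labels,save=None):
    d=ctrl.get_image(cam); R=np.array(d["R"]);t=np.array(d["t"]);K=np.array(d["camera_matrix"])
    if save: cv2.imwrite("pics/"+save,d["image"][:,:,::-1])
    for l in labels:
        for r in ctrl.spot_point(cam,l)[:3]:
            p=np.array(r["at"]); w=R.T@(p-t); uv=K@p
            print(cam,l,round(r["confidence"],2),w.round(0),(uv[:2]/uv[2]).round(0))
    return d
def st():
    s=ctrl.state()
    for k in("time","ee_pos","tool_rot","contact_force","opening","gripper_force"):print(k,np.round(s[k],3))
E
python3 - <<'E'
from h import *
L="basket_handle basket_foot dock_plate dock_mouth guard_top pan_rim bowl jar sauce plates chopsticks thermos pin".split()
for c in("top","side"): look(c,L,c+"0.png")
st()
a=cv2.imread("pics/top0.png");b=cv2.imread("pics/side0.png")
E
```

```text
top basket_handle 0.67 [590. 305. 123.] [169. 185.]
top basket_foot 0.63 [590. 302.   0.] [176. 192.]
top dock_plate 0.7 [578. 300.   5.] [176. 195.]
top dock_mouth 0.82 [538. 292.   3.] [179. 205.]
top guard_top 0.62 [514.  68. 111.] [236. 205.]
top pan_rim 0.59 [ 333. -571.   61.] [412. 251.]
top bowl 0.72 [ 618. -136.   -2.] [289. 182.]
top jar 0.58 [ 433. -132.   -2.] [290. 229.]
top sauce 0.56 [ 592. -438.    4.] [366. 186.]
top plates 0.87 [ 724. -386.    1.] [351. 154.]
top chopsticks 0.68 [586. 305.   2.] [175. 193.]
top chopsticks 0.6 [652. 455.  -1.] [137. 177.]
top thermos 0.67 [649. 461.   1.] [135. 178.]
top thermos 0.57 [478. 571.   3.] [105. 222.]
top pin 0.66 [803.  52.   0.] [239. 137.]
side basket_handle 0.57 [588. 304. 122.] [255. 125.]
side basket_handle 0.33 [ 722. -393.   -2.] [329. 293.]
side basket_foot 0.68 [586. 302.   4.] [255. 146.]
side basket_foot 0.63 [ 423. -316.   58.] [232. 277.]
side basket_foot 0.63 [ 622. -133.   -1.] [283. 229.]
side dock_plate 0.57 [580. 303.   7.] [254. 146.]
side dock_plate 0.49 [545. 300.   2.] [246. 148.]
side dock_mouth 0.75 [539. 301.   2.] [245. 148.]
side guard_top 0.69 [514.  71. 106.] [245. 171.]
side pan_rim 0.95 [ 329. -567.   59.] [206. 368.]
side pan_rim 0.76 [ 422. -318.   60.] [231. 277.]
side bowl 0.82 [ 619. -135.   -1.] [282. 230.]
side bowl 0.62 [ 724. -392.   -2.] [330. 293.]
side jar 0.6 [ 441. -128.    1.] [232. 235.]
side sauce 0.62 [ 595. -433.   -2.] [293. 312.]
side plates 0.65 [ 719. -394.   -2.] [329. 294.]
side plates 0.32 [587. 303.   1.] [256. 147.]
side chopsticks 0.83 [645. 469.  -2.] [263. 121.]
side thermos 0.82 [476. 572.   3.] [224. 110.]
side pin 0.81 [807.  55.  -2.] [319. 184.]
time 1.4
ee_pos [250.54  517.571 213.97 ]
tool_rot [0.223 0.975 0.    0.   ]
contact_force [ 0.241 -0.706 -0.207]
opening 91.06
gripper_force 0.0
```

View pics/top0.png

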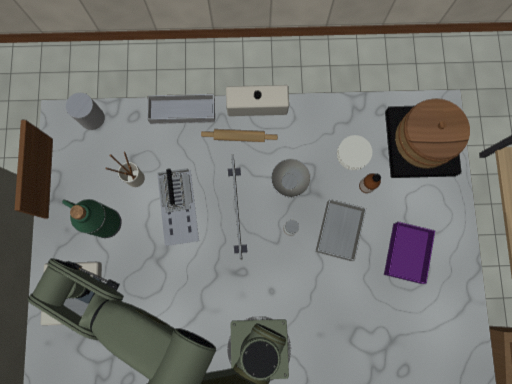

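View pics/side0.png

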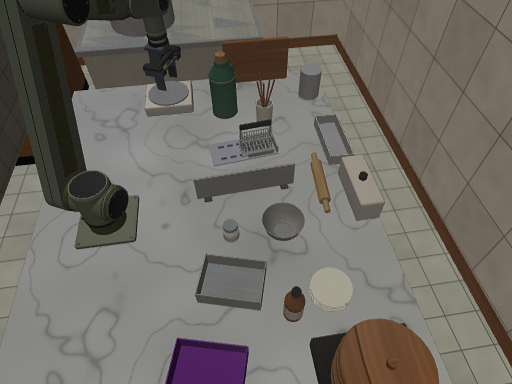

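The top view shows the basket at about (172,188), with the handle as the dark bar, the guard running from (234,155) to (241,258), the real grey pan at (340,230) and the purple decoy at (410,252). Next I measure the yaws.

```bash
cat >> h.py <<'E'
def onplane(d,uv,z):
    R=np.array(d["R"]);t=np.array(d["t"]);K=np.array(d["camera_matrix"])
    uv=np.atleast_2d(uv).astype(float); r=(np.linalg.inv(K)@np.c_[uv,np.ones(len(uv))].T).T@R
    c=-R.T@t; return (c+r*((z-c[2])/r[:,2])[:,None])[:,:2]
def rect(P):
    (c,s,a)=cv2.minAreaRect(P.astype(np.float32))
    if s[0]<s[1]: s=s[::-1];a+=90
    return np.round(c),np.round(s),round((a+90)%180-90,1)
E
python3 - <<'E'
from h import *
for c in("top","side"):
    d=look(c,[])
    for l,z in(("pan_rim",60),("basket_foot",4),("dock_plate",4),("guard_top",110)):
        for r in ctrl.cut_out(c,l)[:3]:
            m=r["region"]; v,u=np.nonzero(m); print(c,l,round(r["confidence"],2),(u.mean().round(),v.mean().round()),m.sum(),*rect(onplane(d,np.c_[u,v],z)))
    im=d["image"].astype(int).max(2)
    m=np.zeros_like(im,bool)
    if c=="top": m[160:215,160:182]=im[160:215,160:182]<45
    else: m[115:140,236:276]=im[115:140,236:276]<45
    n,lab,s,_=cv2.connectedComponentsWithStats(m.astype(np.uint8),connectivity=8)
    k=1+s[1:,4].argmax(); v,u=np.nonzero(lab==k); print("handle",(u.min(),u.max(),v.min(),v.max()),len(u),*rect(onplane(d,np.c_[u,v],130 if c=="top" else 120)))
a=cv2.imread("pics/top0.png")[140:270,140:380];b=cv2.imread("pics/side0.png")[100:210,180:320]
a=cv2.resize(a,None,fx=3.2,fy=3.2,interpolation=2);cv2.imwrite("pics/c1.png",a)
E
```

```text
top pan_rim 0.91 (np.float64(409.0), np.float64(252.0)) 2403 [ 332. -561.] [207. 158.] -15.3
top pan_rim 0.77 (np.float64(341.0), np.float64(230.0)) 2192 [ 420. -315.] [208. 148.] -16.5
top basket_foot 0.97 (np.float64(175.0), np.float64(191.0)) 810 [598. 302.] [162.  93.] 4.1
top dock_plate 0.79 (np.float64(179.0), np.float64(214.0)) 1645 [534. 295.] [290. 134.] 5.7
top dock_plate 0.74 (np.float64(237.0), np.float64(209.0)) 483 [528.  69.] [407.  50.] 2.8
top guard_top 0.87 (np.float64(237.0), np.float64(209.0)) 444 [514.  65.] [374.  45.] 3.2
top guard_top 0.48 (np.float64(179.0), np.float64(217.0)) 1474 [516. 279.] [269. 122.] 6.6
top guard_top 0.43 (np.float64(291.0), np.float64(228.0)) 182 [ 425. -128.] [51. 50.] 88.4
handle (np.int64(167), np.int64(174), np.int64(170), np.int64(204)) 159 [583. 301.] [126.  17.] 6.9
side pan_rim 0.64 (np.float64(231.0), np.float64(281.0)) 3308 [ 420. -328.] [206. 168.] -16.2
side pan_rim 0.62 (np.float64(207.0), np.float64(362.0)) 3322 [ 336. -547.] [213. 112.] -8.9
side basket_foot 0.86 (np.float64(255.0), np.float64(138.0)) 686 [592. 362.] [225. 147.] 83.2
side basket_foot 0.72 (np.float64(230.0), np.float64(230.0)) 324 [ 437. -111.] [99. 54.] 85.0
side dock_plate 0.94 (np.float64(238.0), np.float64(151.0)) 984 [536. 301.] [291. 141.] 6.7
side dock_plate 0.51 (np.float64(254.0), np.float64(137.0)) 651 [592. 362.] [224. 138.] 83.4
side guard_top 0.7 (np.float64(244.0), np.float64(181.0)) 2088 [513.  15.] [376. 119.] 2.8
handle (np.int64(240), np.int64(270), np.int64(120), np.int64(129)) 147 [588. 308.] [133.  29.] 6.6
```

View pics/c1.png

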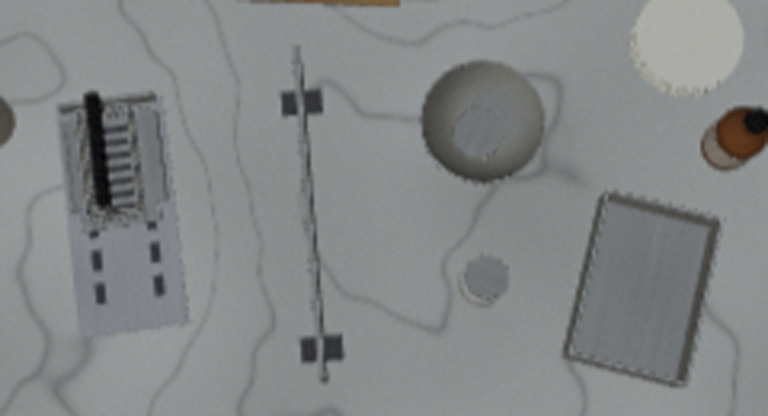

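The crop confirms it: dock and handle yaw is about 6.3°, the guard about 3° and the pan about -16.5°, so the target is the grey pan at (421,-317). Now I turn and move above the handle.

```bash
python3 -m handwheel '[[0,0,0,-0.112],[0,0,0,-0.112],[0,0,0,-0.112],[0,0,0,-0.112],[0,0,0,-0.112],[0,-0.03,0,0],[0,-0.03,0,0],[0,-0.03,0,0],[0,-0.03,0,0],[0,-0.03,0,0],[0,-0.03,0,0],[0,-0.03,0,0],[0,-0.03,0,0],[0,-0.01,0,0],[0,0,0,0]]' 1
python3 -m handwheel '[[-0.03,0,0,0],[-0.03,0,0,0],[-0.03,0,0,0],[-0.03,0,0,0],[-0.03,0,0,0],[-0.03,0,0,0],[-0.03,0,0,0],[-0.03,0,0,0],[-0.03,0,0,0],[-0.03,0,0,0],[-0.012,0,0,0],[0,0,0,0],[0,0,0,0]]' 
python3 - <<'E'
from h import *
st()
d=look("side",["basket_handle"]);cv2.imwrite("pics/s1.png",cv2.resize(d["image"][40:180,170:350,::-1],None,fx=4,fy=4))
look("top",["basket_handle"])
E
```

```text
time: 3.15
ee_pos: [277.7, 267.6, 214.2]
tool_rot: [-0.053, 0.999, 0.0, 0.0]
contact_force: [-0.1, 0.4, -0.0]
opening: 91.2
gripper_force: 0.0
time: 4.23
ee_pos: [588.0, 304.4, 212.7]
tool_rot: [-0.055, 0.999, 0.0, -0.001]
contact_force: [-0.2, 0.1, 0.3]
opening: 91.5
gripper_force: 0.0
time 4.233
ee_pos [588.04  304.447 212.732]
tool_rot [-0.055  0.999  0.    -0.001]
contact_force [-0.193  0.099  0.253]
opening 91.491
gripper_force 0.0
side basket_handle 0.75 [591. 302. 120.] [256. 125.]
top basket_handle 0.59 [586. 305. 123.] [170. 186.]
top basket_handle 0.55 [ 432. -134.   -3.] [290. 229.]
```

View pics/s1.png

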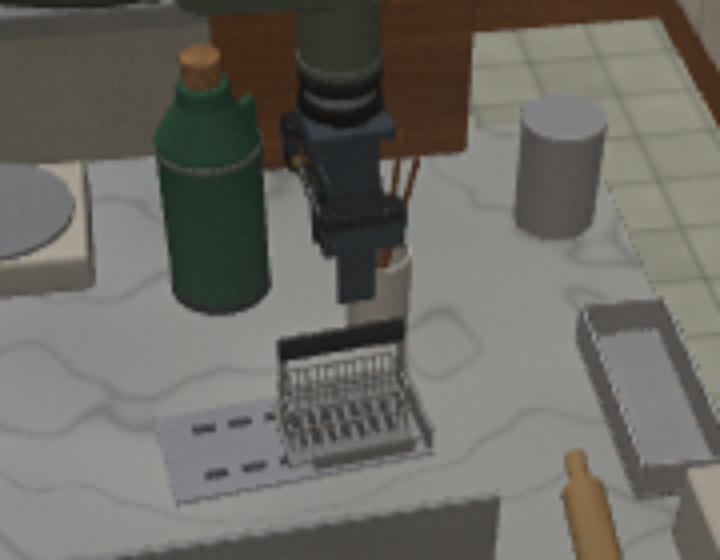

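The gripper sits directly over the handle bar, clear of the chopsticks. Descend and grip.

```bash
python3 -m handwheel '[[0,0,0.02,0],[0,0,0.02,0],[0,0,0.02,0],[0,0,0.02,0],[0,0,0.015,0],[0,0,0.013,0],[0,0,0,0],[0,0,0,0],[0,0,0,0]]'
python3 -m handwheel '[[0,0,0,0],[0,0,0,0],[0,0,0,0],[0,0,0,0],[0,0,0,0],[0,0,0,0],[0,0,0,0],[0,0,0,0],[0,0,0,0],[0,0,0,0],[0,0,0,0],[0,0,0,0]]' 0 40
```

```text
time: 5.18
ee_pos: [588.2, 303.5, 107.4]
tool_rot: [-0.055, 0.999, 0.0, 0.001]
contact_force: [-0.3, -1.0, 0.3]
opening: 91.2
gripper_force: 0.0
time: 6.18
ee_pos: [587.9, 303.5, 106.0]
tool_rot: [-0.054, 0.999, 0.0, 0.0]
contact_force: [0.4, -0.9, -4.8]
opening: 15.9
gripper_force: 40.0
```

```bash
python3 -m handwheel '[[0.01,0,0,0],[0.01,0,0,0],[0.01,0,0,0],[0.01,0,0,0],[0,0,0,0]]'
python3 -m handwheel '[[0.01,0,0,0],[0.01,0,0,0],[0.01,0,0,0],[0.01,0,0,0],[0,0,0,0]]'
```

```text
time: 6.6
ee_pos: [545.0, 298.1, 105.9]
tool_rot: [-0.055, 0.998, -0.0, -0.002]
contact_force: [-2.4, -0.6, -1.3]
opening: 16.2
gripper_force: 40.0
time: 7.02
ee_pos: [505.4, 293.8, 105.9]
tool_rot: [-0.055, 0.998, -0.0, -0.002]
contact_force: [-1.5, -2.0, -3.2]
opening: 15.4
gripper_force: 40.0
```

```bash
python3 -m handwheel '[[0.012,0,0,0],[0.012,0,0,0],[0.012,0,0,0],[0.012,0,0,0],[0.012,0,0,0],[0.012,0,0,0],[0,0,0,0],[0,0,0,0],[0,0,0,0]]'
python3 - <<'E'
from h import *
d=look("side",["basket_handle","basket_foot","dock_plate"]);cv2.imwrite("pics/s2.png",cv2.resize(d["image"][40:200,150:330,::-1],None,fx=3.5,fy=3.5))
look("top",["basket_foot","dock_plate"])
E
```

```text
time: 7.77
ee_pos: [436.9, 286.6, 105.8]
tool_rot: [-0.055, 0.999, 0.0, 0.0]
contact_force: [0.3, 0.3, -6.2]
opening: 15.8
gripper_force: 40.0
side basket_handle 0.92 [437. 286. 122.] [219. 132.]
side basket_handle 0.59 [ 620. -134.   -1.] [282. 230.]
side basket_foot 0.67 [435. 287.   4.] [221. 153.]
side dock_plate 0.58 [582. 307.   9.] [254. 145.]
top basket_foot 0.72 [ 434. -134.   -2.] [290. 229.]
top dock_plate 0.81 [576. 303.   4.] [176. 195.]
top dock_plate 0.51 [652. 458.   0.] [136. 177.]
```

View pics/s2.png

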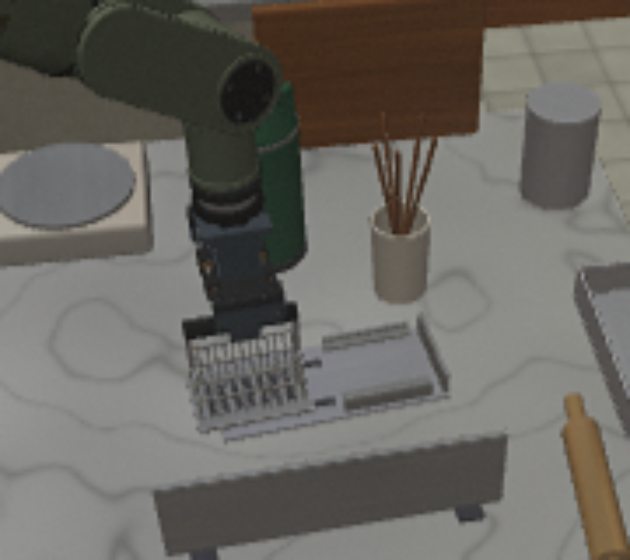

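The basket is clear of the rails. Lift.

```bash
python3 -m handwheel '[[0,0,-0.01,0],[0,0,-0.02,0],[0,0,-0.02,0],[0,0,-0.02,0],[0,0,-0.02,0],[0,0,-0.02,0],[0,0,-0.02,0],[0,0,-0.02,0],[0,0,-0.015,0],[0,0,-0.01,0],[0,0,0,0],[0,0,0,0]]' - 50
python3 - <<'E'
from h import *
look("side",["basket_handle","basket_foot"])
E
```

```text
time: 9.12
ee_pos: [436.7, 286.3, 281.0]
tool_rot: [-0.055, 0.999, 0.0, 0.0]
contact_force: [0.4, 0.6, -5.4]
opening: 15.8
gripper_force: 50.0
side basket_handle 0.91 [436. 283. 295.] [214.  96.]
side basket_foot 0.96 [433. 285. 179.] [216. 121.]
```

Foot at about 179, well above the guard. Traverse.

```bash
python3 -m handwheel '[[0.001,-0.01,0,0],[0.003,-0.02,0,0],[0.003,-0.025,0,0],[0.003,-0.025,0,0],[0.003,-0.025,0,0],[0.003,-0.025,0,0],[0.003,-0.025,0,0],[0.003,-0.025,0,0],[0.003,-0.025,0,0],[0.003,-0.025,0,0],[0.003,-0.025,0,0],[0.003,-0.025,0,0],[0.003,-0.025,0,0],[0.003,-0.025,0,0],[0.003,-0.025,0,0],[0.003,-0.025,0,0],[0.003,-0.025,0,0],[0.003,-0.02,0,0],[0.001,-0.01,0,0],[0,0,0,0]]'
python3 -m handwheel '[[0.003,-0.01,0,0.05],[0.004,-0.02,0,0.05],[0.004,-0.02,0,0.05],[0.004,-0.02,0,0.05],[0.004,-0.02,0,0.05],[0.004,-0.015,0,0.05],[0,-0.01,0,0.05],[0,-0.01,0,0.046],[0,0,0,0],[0,0,0,0],[0,0,0,0]]'
python3 - <<'E'
from h import *
look("side",["basket_handle","basket_foot","pan_rim"]);look("top",["basket_foot","pan_rim"])
E
```

```text
time: 10.93
ee_pos: [431.0, -153.5, 280.4]
tool_rot: [-0.053, 0.999, -0.0, -0.001]
contact_force: [-0.3, -1.5, -5.4]
opening: 15.5
gripper_force: 50.0
time: 11.85
ee_pos: [402.2, -274.1, 280.7]
tool_rot: [0.142, 0.99, 0.001, -0.0]
contact_force: [-0.4, -0.1, -5.2]
opening: 15.9
gripper_force: 50.0
side basket_handle 0.88 [ 402. -275.  296.] [216. 223.]
side basket_foot 0.68 [ 400. -274.  178.] [220. 246.]
side basket_foot 0.3 [ 424. -313.   59.] [232. 275.]
side pan_rim 0.87 [ 330. -569.   64.] [206. 369.]
top basket_foot 0.69 [ 403. -275.  179.] [336. 231.]
top basket_foot 0.63 [ 591. -436.    7.] [366. 186.]
top pan_rim 0.74 [ 425. -318.   62.] [341. 228.]
top pan_rim 0.71 [ 332. -571.   62.] [412. 251.]
```

```bash
python3 -m handwheel '[[-0.01,-0.012,0,0],[-0.011,-0.012,0,0],[-0.01,-0.012,0,0],[0,0,0.01,0],[0,0,0.015,0],[0,0,0.015,0],[0,0,0.01,0],[0,0,0.01,0],[0,0,0,0],[0,0,0,0],[0,0,0,0],[0,0,0,0]]'
python3 - <<'E'
from h import *
st()
for c in("side","top"):
    d=look(c,["basket_handle","basket_foot","pan_rim"],c+"3.png")
    for r in ctrl.cut_out(c,"pan_rim"):
        v,u=np.nonzero(r["region"]); print(u.mean(),v.mean(),*rect(onplane(d,np.c_[u,v],60)))
a=[cv2.resize(cv2.imread("pics/"+f),None,fx=1,fy=1)[160:330,y:y+190] for f,y in(("side3.png",150),("top3.png",260))]
cv2.imwrite("pics/c3.png",cv2.resize(np.hstack(a),None,fx=2,fy=2))
E
```

```text
time: 13.2
ee_pos: [422.1, -319.0, 221.9]
tool_rot: [0.143, 0.99, -0.0, 0.001]
contact_force: [0.6, 0.8, -5.1]
opening: 15.8
gripper_force: 50.0
time 13.2
ee_pos [ 422.123 -319.027  221.908]
tool_rot [ 0.143  0.99  -0.     0.001]
contact_force [ 0.577  0.812 -5.073]
opening 15.834
gripper_force 49.998
side basket_handle 0.77 [ 421. -317.  237.] [227. 247.]
side basket_foot 0.97 [ 420. -320.  121.] [229. 268.]
side pan_rim 0.95 [ 328. -569.   61.] [206. 369.]
side pan_rim 0.87 [ 422. -316.   58.] [231. 276.]
207.20973103656695 362.3544877606528 [ 335. -554.] [207. 115.] -13.5
233.20577231427043 290.2811330839123 [ 419. -332.] [203. 158.] -15.1
top basket_handle 0.71 [ 421. -319.  241.] [352. 223.]
top basket_foot 0.63 [ 424. -318.  117.] [345. 227.]
top pan_rim 0.93 [ 424. -319.   63.] [342. 228.]
top pan_rim 0.63 [ 333. -573.   64.] [413. 251.]
top pan_rim 0.46 [ 728. -388.    0.] [351. 153.]
325.2142857142857 227.7731092436975 [ 437. -264.] [203.  40.] -15.2
409.69965427830596 252.9343128781331 [ 331. -561.] [207. 157.] -15.6
```

View pics/c3.png

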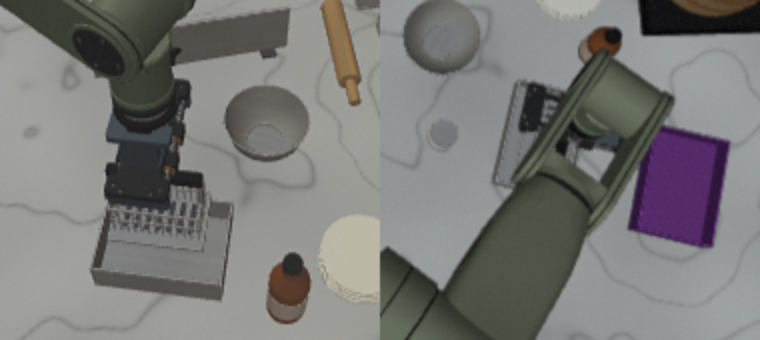

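The basket is level over the grey pan, centred and aligned, with its foot about 60 mm above the rim. Final descent of 38 mm.

```bash
python3 -m handwheel '[[0,0,0.008,0],[0,0,0.008,0],[0,0,0.008,0],[0,0,0.008,0],[0,0,0.006,0],[0,0,0,0],[0,0,0,0],[0,0,0,0],[0,0,0,0],[0,0,0,0],[0,0,0,0],[0,0,0,0],[0,0,0,0]]'
python3 - <<'E'
from h import *
for c in("side","top"):
    d=look(c,["basket_handle","basket_foot","pan_rim"],c+"4.png")
cv2.imwrite("pics/c4.png",cv2.resize(cv2.imread("pics/side4.png")[200:320,160:310],None,fx=4,fy=4))
st()
E
```

```text
time: 14.78
ee_pos: [421.7, -318.7, 183.1]
tool_rot: [0.143, 0.99, -0.0, 0.0]
contact_force: [0.7, -0.1, -6.4]
opening: 15.6
gripper_force: 50.0
side basket_handle 0.85 [ 422. -321.  202.] [228. 255.]
side basket_foot 0.69 [ 421. -324.   81.] [231. 276.]
side pan_rim 0.74 [807.  55.   0.] [319. 184.]
side pan_rim 0.7 [ 421. -318.   60.] [231. 277.]
side pan_rim 0.58 [ 329. -569.   63.] [206. 369.]
top basket_handle 0.46 [ 419. -318.  203.] [350. 225.]
top basket_handle 0.28 [ 723. -386.   -0.] [351. 154.]
top basket_foot 0.63 [ 424. -319.   80.] [343. 228.]
top pan_rim 0.87 [ 335. -573.   59.] [412. 251.]
top pan_rim 0.58 [ 427. -320.   58.] [342. 227.]
time 15.183
ee_pos [ 421.629 -318.674  182.901]
tool_rot [0.143 0.99  0.    0.   ]
contact_force [-0.501 -0.6   -5.828]
opening 15.906
gripper_force 49.998
```

View pics/c4.png

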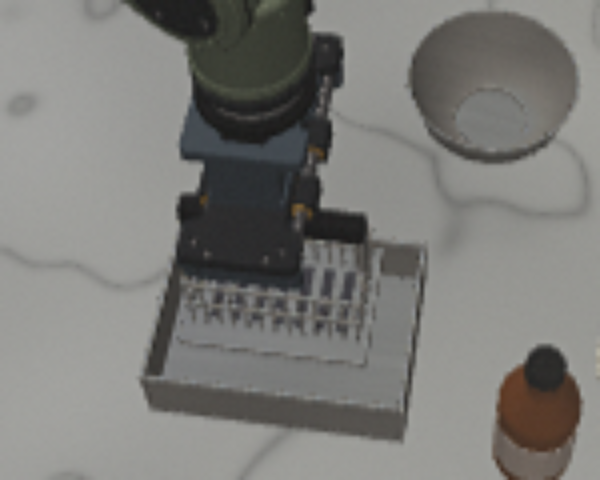

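The basket hangs level, parallel to the pan and centred, with its foot about 20 mm above the rim. Handing in.

```bash
python3 -c "
from rig import ctrl
print(ctrl.close_job())"
```

```text
the job is handed in; nothing more can be done
None
```

The job is handed in: the strainer basket is still in the gripper, level and still, centred over the grey drip pan about 20 mm above its rim; the hand-in call returned no verdict.

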